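# Flip the status flag of the finished wallet to green

## Robot

A 6-joint arm with a two-finger parallel gripper is mounted at the origin on a cart in front of the work surface, level with it; the furniture and walls round the work are solid. World frame = base frame: x ahead of the robot, y to its left, z up, the work surface at z = 0. Lengths are in m, angles in rad, forces in N, time in s.
With the tool pointing down it reaches from about 0.35 to 0.975 m from the base axis. Payload 4.9 kg.
Tool frame: the origin (TCP) lies midway between the tips of the shut fingers; the grasp point (between the pads) lies 19 mm behind it; z points along the fingers, y is the line along which they close (so a half turn about z gives the same grasp; the last joint's range is limited). The gripper opens to 85 mm and grips with 20 to 120 N. Pads are 22 mm wide; open, the fingers measure 114 mm over their backs; the gripper's body (76 mm by 85 mm) begins 54 mm behind the grasp point. The pads swing forward as they close: fully open they stand 13 mm farther back than shut.
Start: joints at [-1.281, 0.053, 1.613, -0, 1.476, -0.119], TCP at [0.248, -0.573, 0.231] pointing down, gripper open.
Joint ranges: [-3.01, 3.01], [-1.01, 2.22], [0.06, 2.58], [-1.02, 4.17], [0.09, 2.62], [-3.14, 3.14]. Speed limits (rad/s): [2.57, 2.57, 3.14, 3.14, 3.14, 3.14].

## Interface

Orientations are given as a rotation vector (axis times angle).
In Python, from station import ctrl, optics, job gives the robot as it stands.
- The arm moves only by the shell command python3 -m jog 'ROWS' [OPENING] [FORCE]. ROWS is JSON, a list of rows, each a list of 2 entries, a list of its own where there are three numbers: the shift along the tool's x, y, z in m, then the turn, a rotation vector about the tool's x, y, z in rad. A call has 1 to 5 rows; each row is the pose to reach, as a shift and turn from the pose commanded when the call began, along the tool's axes at that moment; what a row does not reach only later rows make up. A row lasts 1/10 s, in which the tool goes at most 50 mm and 8.59 degrees, less where a joint would pass 70% of its speed; a pose out of reach is approached as far as the arm can. A call with a gripper value outside its range is refused whole. OPENING is the opening, from 0 (shut) to 1 (fully open), set as the call begins (- or left out, the last holds). The fingers move at their own pace and stop on an object; FORCE is the grip in N (left out, the last holds). Time passes only in rows, so rows that repeat a pose let the fingers close. It gives the time, the measured TCP pose, the force, the opening and the grip force at its end, in the units of the state.
- ctrl.get_obs(): the state, without advancing time (a new reading comes with each control period).
- optics.get_image(name): name is "scene" or "top" or "wrist"; returns a dict with "image" (480x640x3 uint8, blue, green, red), "fx", "fy", "cx", "cy" (pixels), "rvec" (rotation vector, rad) and "tvec" (3), from world to camera coordinates, as OpenCV has them; the wrist camera has in their place "mount" (4x4, takes a point from camera to tool coordinates, whose origin is the TCP and whose axes are the flange's). Camera axes: x right, y down, z forward; pixel columns grow to the right and rows downward; lengths in m; the calibration is good to about 2 mm. A picture is of the moment at which its call begins: read the wrist's pose just before it. There is no depth.
- job.finish_job(): hands the job in; it is judged then, once.
The state is a dict: "t": time; "q": joint angles; "dq": joint speeds; "effort": joint torques, N m; "tool_pos": TCP position; "tool_rot": TCP orientation; "contact_force": force on the tool from outside, world axes, zero at the start; "wrist_torque": the same for the moment, N m; "opening": finger opening in m; "grip_force": force on a finger pad.
Only numpy, scipy, OpenCV 4.12 (cv2) and the standard library are available. Lean on these libraries where they do the work, as an engineer would, in place of code of your own. Each camera call takes 0.05 s, during which the arm holds its last target. There are 200 camera calls.

## Task

The tan leather wallet is finished: with the fingertips, gently push the status flag on its board up and over its pivot until it lies level on the far side, green face up. Do not grip the flag or pick anything up; leave the leather goods, the other two flags and the other things as they are, and finish clear of everything.

Things in the scene. Friction and masses are not known exactly. Their poses are not given: they have to be found in the camera images.
- board_tan: fixed wooden board, 145 x 130 x 8 mm, with the tan leather wallet and a flag on it. Origin on the bench under the flag's pivot; +x points away from the robot, z up; board from x = -25 to +120 mm, the good lies at +x. Pivot axis level along y, 86 mm above the bench, between fixed dark steel cheeks at y = +-36 mm (20 mm long in x, tops at 96 mm)
- flag_tan (a joint): flag of the tan leather wallet's board, rad: 0 = paddle level on the robot's side of the pivot (towards -x), red up; pi/2 = upright; pi = level on the far side (+x), green up. Stops at 0 and 3.35 (12 degrees past level). Stiff hinge: stays where left, 1 to 2 N at the free edge or the tail turns it
- edge_tan (a point): middle of the free edge of the flag on the tan leather wallet's board; turns with it, 70 mm from the pivot. The paddle is a plate 60 mm wide, 5 mm thick, with a 6 mm round bead at this edge; it overhangs, with about 80 mm of free height below when level
- board_brown: fixed wooden board, 145 x 130 x 8 mm, with the dark brown wallet and a flag on it. Origin on the bench under the flag's pivot; +x points away from the robot, z up; board from x = -25 to +120 mm, the good lies at +x. Pivot axis level along y, 86 mm above the bench, between fixed dark steel cheeks at y = +-36 mm (20 mm long in x, tops at 96 mm)
- flag_brown (a joint): flag of the dark brown wallet's board, rad: 0 = paddle level on the robot's side of the pivot (towards -x), red up; pi/2 = upright; pi = level on the far side (+x), green up. Stops at 0 and 3.35 (12 degrees past level). Stiff hinge: stays where left, 1 to 2 N at the free edge or the tail turns it
- edge_brown (a point): middle of the free edge of the flag on the dark brown wallet's board; turns with it, 70 mm from the pivot. The paddle is a plate 60 mm wide, 5 mm thick, with a 6 mm round bead at this edge; it overhangs, with about 80 mm of free height below when level
- board_fob: fixed wooden board, 145 x 130 x 8 mm, with the black fob case and a flag on it. Origin on the bench under the flag's pivot; +x points away from the robot, z up; board from x = -25 to +120 mm, the good lies at +x. Pivot axis level along y, 86 mm above the bench, between fixed dark steel cheeks at y = +-36 mm (20 mm long in x, tops at 96 mm)
- flag_fob (a joint): flag of the black fob case's board, rad: 0 = paddle level on the robot's side of the pivot (towards -x), red up; pi/2 = upright; pi = level on the far side (+x), green up. Stops at 0 and 3.35 (12 degrees past level). Stiff hinge: stays where left, 1 to 2 N at the free edge or the tail turns it
- edge_fob (a point): middle of the free edge of the flag on the black fob case's board; turns with it, 70 mm from the pivot. The paddle is a plate 60 mm wide, 5 mm thick, with a 6 mm round bead at this edge; it overhangs, with about 80 mm of free height below when level
- tail_tan (a point): middle of the end of the flag's thumb tail (tan leather wallet's board): a plate 36 mm wide, 4 mm thick, with a black rubber tip, one piece with the paddle, 55 mm from the pivot. At flag angle 0 it rises 45 degrees towards +x; pressed down from above it raises the paddle (level tail = flag at pi/4); at flag angle pi it hangs 45 degrees below the pivot towards -x, clear of the board
- wallet_tan: tan leather wallet, layered, 68 x 92 x 15 mm, lying loose on its board; origin at the centre of its underside
- wallet_brown: dark brown folded wallet, 85 x 111 x 20 mm, lying loose on its board; origin at the centre of its underside
- fob_case: black oblong case, 56 x 126 x 22 mm, lying loose on its board; origin at the centre of its underside
- card_holder: upright card holder, 22 x 88 x 62 mm, a bystander; origin at the centre of its underside
- thread_0: dark brown thread spool, standing, 40 mm across, 72 mm high, a bystander; origin at the centre of its underside
- wax_cake: yellow round cake of wax, 48 mm across, 18 mm high, a bystander; origin at the centre of its underside
- puck_teal: dark teal round compact, 46 mm across, 13 mm high, a bystander; origin at the centre of its underside
Not all that is in view belongs to the job. What is shaped like the fob_case but orange is not meant.

How it is judged:
By the outcome, as a careful person would: the job done as asked, in the order asked, and still so for the second after the job is handed in, with the robot touching nothing.
It also fails if it takes over 48 s, if anything falls off the work surface, if the arm or the gripper's body presses on something with over 40 N, if the wrist force passes 120 N, or if a joint passes its speed limit or range.

## Working session

There is one attempt and no reset: what is moved stays moved. The work goes in short steps, Python scripts to look and compute and a shell command to move; the robot and the scene stay as the last step left them, time stands still between calls to the robot, and variables do not carry over. Pictures are saved under pics/ and viewed, at most 10 in all, crops included, and the job is handed in when it is done.

```bash
mkdir -p pics; ls; python3 - <<'E'
from station import ctrl, optics
import cv2, numpy as np
o=ctrl.get_obs(); print({k:np.round(v,3) for k,v in o.items()})
for n in("scene","top"):
    d=optics.get_image(n); cv2.imwrite(f"pics/{n}0.png",d["image"]); print(n,d["fx"],d["fy"],d["cx"],d["cy"],d["rvec"],d["tvec"])
E
```

```text
pics
{'t': np.float64(0.0), 'q': array([-1.281,  0.053,  1.614, -0.   ,  1.476, -0.119]), 'dq': array([ 0.001, -0.001,  0.001,  0.001, -0.   ,  0.002]), 'effort': array([-1.0000e-03, -3.9369e+01, -3.7017e+01, -0.0000e+00,  7.0000e-03,
        0.0000e+00]), 'tool_pos': array([ 0.248, -0.573,  0.23 ]), 'tool_rot': array([-3.074, -0.637,  0.   ]), 'contact_force': array([-0.844,  0.272,  0.59 ]), 'wrist_torque': array([-0.023, -0.051,  0.032]), 'grip_force': np.float64(0.0), 'opening': np.float64(0.085)}
scene 507.42548978456125 507.42548978456125 324.7350502831299 242.98128622988935 [ 2.38574698 -0.49885478  0.20828303] [-0.57511135  0.18159306  1.38248154]
top 555.5288993863489 555.5288993863489 313.08795587244384 235.83476874914857 [ 1.89125397 -2.03266826  0.50295875] [-0.02866802  0.57710602  1.70766535]
```

View pics/scene0.png

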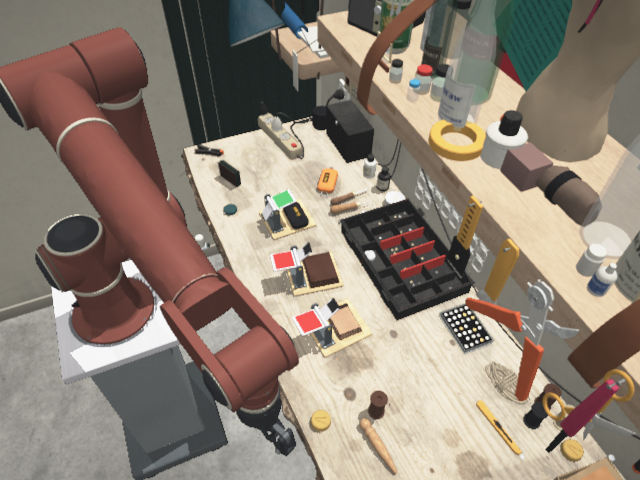

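View pics/top0.png

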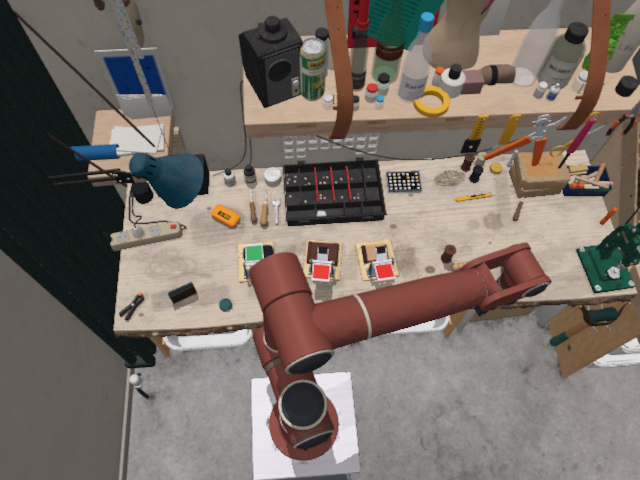

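Scene view: the tan board sits lowest, with its red paddle at about (310,321). The brown board's flag is at (284,260), and the fob board's green one is at (283,199). In the top view the tan flag is at (384,272). Next I'll triangulate the red paddle's corners.

```bash
cat > h.py <<'E'
import cv2, numpy as np
from station import ctrl, optics
def P(d):
    K=np.array([[d["fx"],0,d["cx"]],[0,d["fy"],d["cy"]],[0,0,1]]);R=cv2.Rodrigues(np.array(d["rvec"]))[0]
    return K,R,np.array(d["tvec"]).reshape(3)
def ray(d,uv,z):
    K,R,t=P(d);c=-R.T@t;v=R.T@np.linalg.inv(K)@np.array([*uv,1.]);return c+v*(z-c[2])/v[2]
def tri(d1,u1,d2,u2):
    M=[];
    for d in(d1,d2):
        K,R,t=P(d);M.append(K@np.c_[R,t])
    X=cv2.triangulatePoints(M[0],M[1],np.array(u1,float).reshape(2,1),np.array(u2,float).reshape(2,1));return (X[:3]/X[3]).ravel()
def red(im,near,r=40):
    h=cv2.cvtColor(im,cv2.COLOR_BGR2HSV);m=((h[...,0]<8)|(h[...,0]>172))&(h[...,1]>170)&(h[...,2]>120)
    m=m.astype(np.uint8);n,l,s,c=cv2.connectedComponentsWithStats(m)
    i=min(range(1,n),key=lambda i:np.hypot(*(c[i]-near))+(1e3 if s[i,4]<40 else 0))
    k=cv2.findContours((l==i).astype(np.uint8),0,1)[0][0]
    return c[i],s[i,4],cv2.boxPoints(cv2.minAreaRect(k)),cv2.approxPolyDP(k,3,True).reshape(-1,2)
E
python3 - <<'E'
from h import *
s=optics.get_image("scene");t=optics.get_image("top")
a=red(s["image"],(310,321));b=red(t["image"],(384,272))
print(a,b);print("cen",tri(s,a[0],t,b[0]))
for d,x in((s,a),(t,b)):
    print([ray(d,p,0.0885).round(3) for p in x[3]], ray(d,x[0],.0885).round(4))
for d,n,c in((s,"s",(330,325)),(t,"t",(378,262))):
    x,y=c;cv2.imwrite(f"pics/c{n}.png",cv2.resize(d["image"][y-40:y+40,x-50:x+50],None,fx=7,fy=7,interpolation=2))
A=cv2.imread("pics/cs.png");B=cv2.imread("pics/ct.png");cv2.imwrite("pics/c.png",cv2.resize(np.vstack([A,B]),(375,600)))
E
```

```text
(array([483.67272727, 303.78181818]), np.int32(55), array([[471.70004, 301.9    ],
       [472.90005, 298.30002],
       [496.00003, 306.00003],
       [494.80002, 309.6    ]], dtype=float32), array([[472, 301],
       [495, 309],
       [487, 303]], dtype=int32)) (array([384.0982659 , 270.75144509]), np.int32(173), array([[375.83783, 266.02704],
       [390.43243, 263.5946 ],
       [392.4054 , 275.43243],
       [377.8108 , 277.86487]], dtype=float32), array([[389, 264],
       [376, 266],
       [379, 277],
       [392, 275]], dtype=int32))
cen [ 0.76660469 -0.3812945  -0.1111682 ]
[array([ 0.864, -0.408,  0.089]), array([ 0.904, -0.452,  0.089]), array([ 0.896, -0.428,  0.089])] [ 0.8865 -0.427   0.0885]
[array([ 0.477, -0.318,  0.089]), array([ 0.473, -0.274,  0.089]), array([ 0.432, -0.279,  0.089]), array([ 0.436, -0.323,  0.088])] [ 0.4535 -0.2987  0.0885]
```

View pics/cs.png

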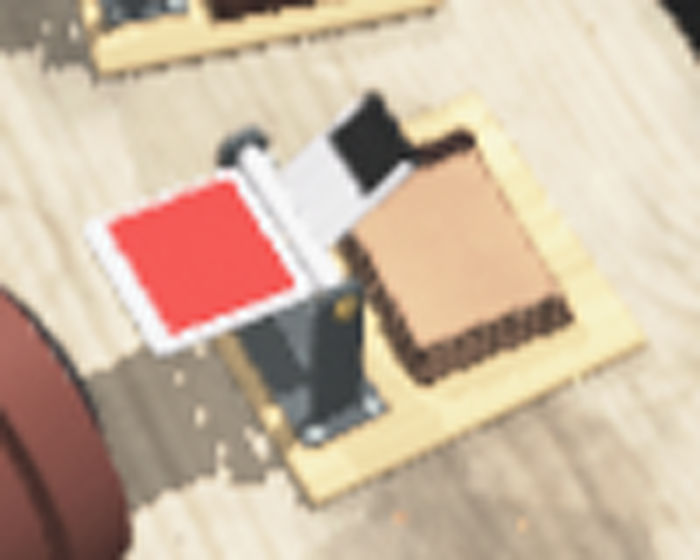

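The crop shows the paddle towards the robot, roughly level, with red up. The tail rises towards the wallet. The red patch is at about scene (309,321) and the pivot line is near (322,313). I'll loosen the saturation threshold.

```bash
sed -i 's/>170)/>140)/' h.py; python3 - <<'E'
from h import *
s=optics.get_image("scene");t=optics.get_image("top")
a=red(s["image"],(308,321));b=red(t["image"],(384,272))
print(a[0],a[1],a[3]);c=tri(s,a[0],t,b[0]);print("cen",c)
for d,x in((s,a),(t,b)):
    print([ray(d,p,0.0885).round(4) for p in x[3]], ray(d,x[0],.0885).round(4))
# pairwise corners by nearest plane point
pts=[]
for p in a[3]:
    w=ray(s,p,.0885); q=min(b[3],key=lambda q:np.hypot(*(ray(t,q,.0885)-w)[:2])); X=tri(s,p,t,q); print(p,q,X.round(4))
E
```

```text
[308.27329193 321.11490683] 322 [[312 311]
 [296 317]
 [305 331]
 [321 325]]
cen [ 0.45092643 -0.29847255  0.09359626]
[array([ 0.4717, -0.2719,  0.0885]), array([ 0.4279, -0.2724,  0.0885]), array([ 0.4331, -0.3187,  0.0885]), array([ 0.4761, -0.3187,  0.0885])] [ 0.4515 -0.2958  0.0885]
[array([ 0.4769, -0.3183,  0.0885]), array([ 0.4727, -0.2739,  0.0885]), array([ 0.4323, -0.2788,  0.0885]), array([ 0.4362, -0.3261,  0.0885])] [ 0.4537 -0.2993  0.0885]
[312 311] [376 266] [ 0.4712 -0.2735  0.0913]
[296 317] [379 277] [ 0.4272 -0.2775  0.0978]
[305 331] [393 275] [ 0.4315 -0.3242  0.0986]
[321 325] [389 264] [ 0.4766 -0.3184  0.0883]
```

```bash
python3 -m jog '[[[0.03,-0.015,-0.03],[0,0,0.05]],[[0.07,-0.035,-0.05],[0,0,0.12]],[[0.11,-0.055,-0.06],[0,0,0.2]],[[0.15,-0.075,-0.06],[0,0,0.26]],[[0.19,-0.095,-0.06],[0,0,0.32]]]' 0 20; python3 - <<'E'
from h import *
o=ctrl.get_obs();R=cv2.Rodrigues(np.array(o["tool_rot"]))[0];print(o["tool_pos"],R.round(3))
d=optics.get_image("wrist");print(np.round(d["mount"],3),d["fx"])
T=np.array([.49,-.298,.27]);print("tool delta",R.T@(T-o["tool_pos"]))
E
```

```text
t: 0.8
tool_pos: [0.386, -0.4096, 0.2922]
tool_rot: [3.137, 0.135, 0.002]
contact_force: [0.7, -0.2, -0.7]
opening: 0.0121
grip_force: 0.0
[ 0.38601495 -0.4095912   0.2922119 ] [[ 0.996  0.086  0.001]
 [ 0.086 -0.996 -0.001]
 [ 0.001  0.001 -1.   ]]
[[-0.    -0.965 -0.262  0.066]
 [ 1.    -0.     0.     0.   ]
 [-0.    -0.262  0.965 -0.142]
 [ 0.     0.     0.     1.   ]] 432.2371107501312
tool delta [ 0.1131544  -0.10229035  0.02217257]
```

```bash
python3 -m jog '[[[0.03,-0.027,0],[0,0,0]],[[0.06,-0.055,0],[0,0,0]],[[0.09,-0.08,0],[0,0,0]],[[0.113,-0.102,0],[0,0,0]],[[0.113,-0.102,0],[0,0,0]]]' 0 20; python3 - <<'E'
from h import *
import json
o=ctrl.get_obs();d=optics.get_image("wrist");cv2.imwrite("pics/w1.png",d["image"])
R=cv2.Rodrigues(np.array(o["tool_rot"]))[0];T=np.eye(4);T[:3,:3]=R;T[:3,3]=o["tool_pos"]
C=np.linalg.inv(T@np.array(d["mount"]))
w=dict(fx=d["fx"],fy=d["fy"],cx=d["cx"],cy=d["cy"],rvec=cv2.Rodrigues(C[:3,:3])[0].ravel().tolist(),tvec=C[:3,3].tolist())
json.dump(w,open("w1.json","w"))
E
```

```text
t: 1.35
tool_pos: [0.4903, -0.2966, 0.2912]
tool_rot: [-3.137, -0.147, -0.001]
contact_force: [-0.0, -0.3, -0.9]
opening: -0.0002
grip_force: 0.0
```

View pics/w1.png

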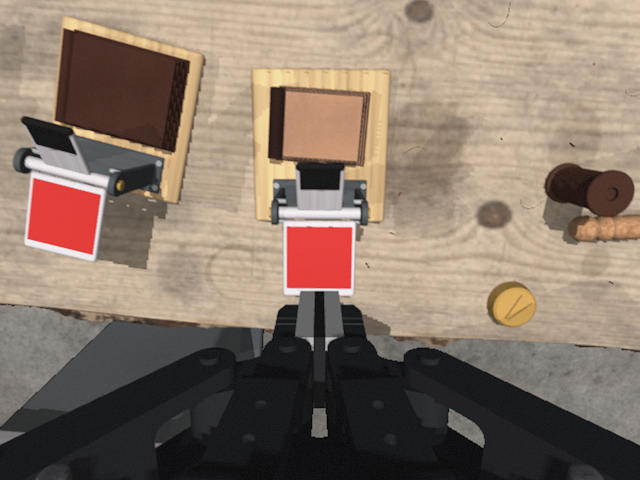

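The wrist view is aligned with the tan board. The pivot rod is at row 213 (columns 278 to 362), the free edge at row 293, the tail's end at row 164 (columns 299 to 343), and the board's top edge at row 69.

```bash
python3 - <<'E'
from h import *
import json
w=json.load(open("w1.json"));s=optics.get_image("scene")
print("pivot L,R",ray(w,(272,213),.086),ray(w,(368,211),.086))
print("bead",[ray(w,(319,293),z).round(4) for z in(.086,.1,.11)])
print("tail end",[ray(w,(321,164),z).round(4) for z in(.12,.125,.13)])
print("board",[ray(w,p,.008).round(4) for p in((253,70),(389,70),(383,221),(257,221))])
print("edge tri",tri(s,(280+127/7,285+287/7),w,(319,293)),"tail tri",tri(s,(280+392/7,285+128/7),w,(321,164)))
E
```

```text
pivot L,R [ 0.48268872 -0.25872053  0.086     ] [ 0.49168333 -0.3366776   0.086     ]
bead [array([ 0.4165, -0.3035,  0.086 ]), array([ 0.4222, -0.303 ,  0.1   ]), array([ 0.4262, -0.3026,  0.11  ])]
tail end [array([ 0.5289, -0.2945,  0.12  ]), array([ 0.5293, -0.2944,  0.125 ]), array([ 0.5297, -0.2943,  0.13  ])]
board [array([ 0.5983, -0.2254,  0.008 ]), array([ 0.61 , -0.35 ,  0.008]), array([ 0.4684, -0.3633,  0.008 ]), array([ 0.4565, -0.2371,  0.008 ])]
edge tri [ 0.42113672 -0.30339318  0.0967155 ] tail tri [ 0.52808973 -0.29395864  0.11974389]
```

```bash
python3 -m jog '[[[0.045,0,0],[0,0,0]],[[0.045,0,0.045],[0,0,0]],[[0.045,0,0.09],[0,0,0]],[[0.045,0,0.13],[0,0,0]],[[0.045,0,0.15],[0,0,0]]]'; python3 -m jog '[[[0,0,0.012],[0,0,0]],[[0,0,0.024],[0,0,0]],[[0,0,0.036],[0,0,0]],[[0,0,0.045],[0,0,0]],[[0,0,0.045],[0,0,0]]]'
```

```text
t: 1.95
tool_pos: [0.5303, -0.2951, 0.1362]
tool_rot: [-3.135, -0.137, 0.009]
contact_force: [-0.7, 0.7, 0.2]
opening: 0.0003
grip_force: 0.0
t: 2.45
tool_pos: [0.5327, -0.295, 0.0953]
tool_rot: [-3.138, -0.139, 0.002]
contact_force: [-0.8, -0.5, 0.8]
opening: -0.0002
grip_force: 0.0
```

```bash
python3 -m jog '[[[0,0,0.006],[0,0,0]],[[0,0,0.012],[0,0,0]],[[0,0,0.018],[0,0,0]],[[0,0,0.022],[0,0,0]],[[0,0,0.022],[0,0,0]]]'; python3 - <<'E'
from h import *
s=optics.get_image("scene")["image"]
cv2.imwrite("pics/s2.png",cv2.resize(s[230:390,220:420],None,fx=4,fy=3.75,interpolation=2)[:600,:800])
E
```

```text
t: 2.95
tool_pos: [0.5328, -0.2948, 0.0732]
tool_rot: [-3.137, -0.139, 0.002]
contact_force: [-0.1, 0.1, -0.0]
opening: 0.0001
grip_force: 0.0
```

View pics/s2.png

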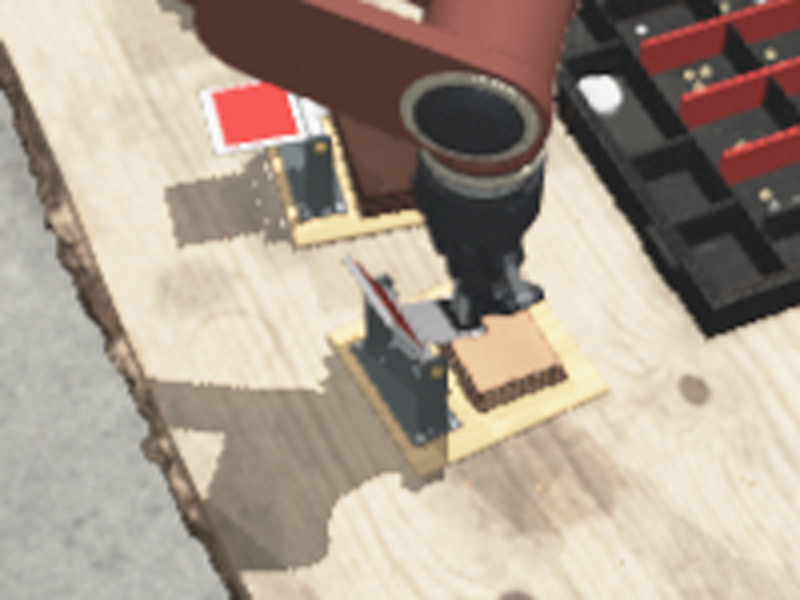

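The paddle now stands about 60° up at (390,305), with the fingertip on the tail. Next: lift, go round to the robot's side and push.

```bash
python3 -m jog '[[[0,0,-0.04],[0,0,0]],[[0,0,-0.085],[0,0,0]],[[0,0,-0.13],[0,0,0]],[[-0.04,0,-0.145],[0,0,0]],[[-0.085,0,-0.145],[0,0,0]]]'; python3 -m jog '[[[-0.046,0,0],[0,0,0]],[[-0.046,0,0.045],[0,0,0]],[[-0.046,0,0.09],[0,0,0]],[[-0.046,0,0.1],[0,0,0]],[[-0.046,0,0.1],[0,0,0]]]'
```

```text
t: 3.5
tool_pos: [0.4501, -0.304, 0.2244]
tool_rot: [3.132, 0.143, 0.009]
contact_force: [-1.0, -0.9, 0.2]
opening: -0.0
grip_force: 0.0
t: 4.0
tool_pos: [0.4018, -0.3057, 0.1175]
tool_rot: [-3.135, -0.139, 0.005]
contact_force: [0.3, -0.3, 0.1]
opening: -0.0001
grip_force: 0.0
```

```bash
python3 -m jog '[[[0.02,0,0],[0,0,0]],[[0.032,0,0],[0,0,0]],[[0.042,0,-0.004],[0,0,0]],[[0.052,0,-0.008],[0,0,0]],[[0.06,0,-0.013],[0,0,0]]]'; python3 -m jog '[[[0.01,0,-0.004],[0,0,0]],[[0.02,0,-0.005],[0,0,0]],[[0.028,0,-0.003],[0,0,0]],[[0.036,0,0],[0,0,0]],[[0.036,0,0],[0,0,0]]]';python3 - <<'E'
from h import *
s=optics.get_image("scene")["image"]
cv2.imwrite("pics/s3.png",cv2.resize(s[230:390,220:420],None,fx=4,fy=3.75,interpolation=2)[:600,:800])
E
```

```text
t: 4.5
tool_pos: [0.4637, -0.3016, 0.1334]
tool_rot: [3.138, 0.14, 0.001]
contact_force: [-0.7, -0.5, -0.4]
opening: -0.0002
grip_force: 0.2
t: 5.0
tool_pos: [0.499, -0.2979, 0.1314]
tool_rot: [-3.138, -0.14, 0.001]
contact_force: [-0.6, 0.2, -0.6]
opening: 0.0002
grip_force: 0.0
```

View pics/s3.png

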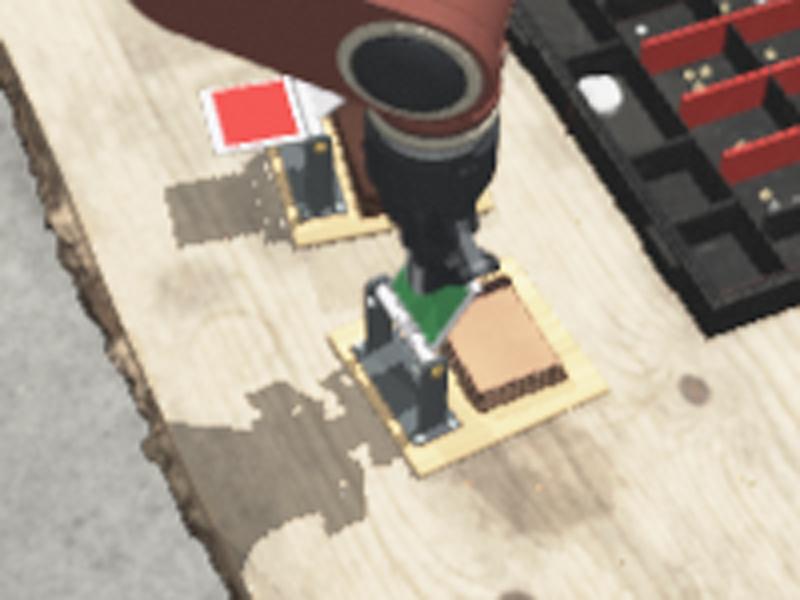

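The green face is now turning up, and the fingers are behind the paddle near (440,290). I'll follow the arc down.

```bash
python3 -m jog '[[[0.01,0,0.008],[0,0,0]],[[0.019,0,0.018],[0,0,0]],[[0.025,0,0.029],[0,0,0]],[[0.028,0,0.042],[0,0,0]],[[0.028,0,0.042],[0,0,0]]]'; python3 -m jog '[[[0,0,0],[0,0,0]],[[0,0,0],[0,0,0]]]'
```

```text
t: 5.55
tool_pos: [0.5252, -0.2945, 0.0869]
tool_rot: [-3.135, -0.14, 0.006]
contact_force: [-0.5, 0.1, 0.3]
opening: -0.0001
grip_force: 0.0
t: 5.75
tool_pos: [0.5264, -0.2959, 0.0905]
tool_rot: [3.138, 0.139, 0.0]
contact_force: [1.0, -0.5, -0.2]
opening: 0.0002
grip_force: 0.0
```

```bash
python3 -m jog '[[[0,0,-0.04],[0,0,0]],[[0,0,-0.085],[0,0,0]],[[0,0,-0.13],[0,0,0]],[[-0.02,0,-0.17],[0,0,0]],[[-0.04,0,-0.2],[0,0,0]]]'; python3 -m jog '[[[0,0,0],[0,0,0]],[[0,0,0],[0,0,0]]]'; python3 - <<'E'
from h import *
import json
o=ctrl.get_obs();d=optics.get_image("wrist");s=optics.get_image("scene")
cv2.imwrite("pics/w4.png",d["image"]);cv2.imwrite("pics/s4.png",cv2.resize(s["image"][270:370,280:400],None,fx=6,fy=6,interpolation=2))
R=cv2.Rodrigues(np.array(o["tool_rot"]))[0];T=np.eye(4);T[:3,:3]=R;T[:3,3]=o["tool_pos"]
C=np.linalg.inv(T@np.array(d["mount"]))
w=dict(fx=d["fx"],fy=d["fy"],cx=d["cx"],cy=d["cy"],rvec=cv2.Rodrigues(C[:3,:3])[0].ravel(),tvec=C[:3,3])
Q=[]
for e in(d,s):
    h=cv2.cvtColor(e["image"],cv2.COLOR_BGR2HSV);m=cv2.inRange(h,(45,100,60),(85,255,255))
    if e is s: m[:250]=0;m[:,:270]=0;m[:,400:]=0
    k=max(cv2.findContours(m,0,1)[0],key=cv2.contourArea);print(cv2.contourArea(k),cv2.moments(k)["m10"]/cv2.moments(k)["m00"])
    Q.append(cv2.approxPolyDP(k,4,True).reshape(-1,2))
print(Q)
for q in Q[0]:
    W=ray(w,q,.0885);p=min(Q[1],key=lambda p:np.linalg.norm(ray(s,p,.0885)-W));print(W.round(4),tri(w,q,s,p).round(4))
E
```

```text
t: 6.25
tool_pos: [0.4867, -0.2998, 0.2947]
tool_rot: [3.135, 0.14, 0.006]
contact_force: [-0.1, -0.4, -0.1]
opening: 0.0001
grip_force: 0.0
t: 6.45
tool_pos: [0.4866, -0.2997, 0.292]
tool_rot: [3.136, 0.138, 0.004]
contact_force: [-0.6, 0.4, -0.8]
opening: 0.0
grip_force: 0.0
4154.0 314.0300914780934
275.5 333.8535995160314
[array([[281, 129],
       [282, 193],
       [346, 194],
       [347, 130]], dtype=int32), array([[337, 301],
       [322, 307],
       [331, 321],
       [346, 314]], dtype=int32)]
[ 0.5467 -0.2655  0.0885] [ 0.546  -0.2644  0.0799]
[ 0.4971 -0.2696  0.0885] [ 0.4986 -0.2707  0.0897]
[ 0.5008 -0.3209  0.0885] [ 0.5019 -0.3207  0.0937]
[ 0.5505 -0.3165  0.0885] [ 0.5484 -0.3153  0.0891]
```

View pics/w4.png

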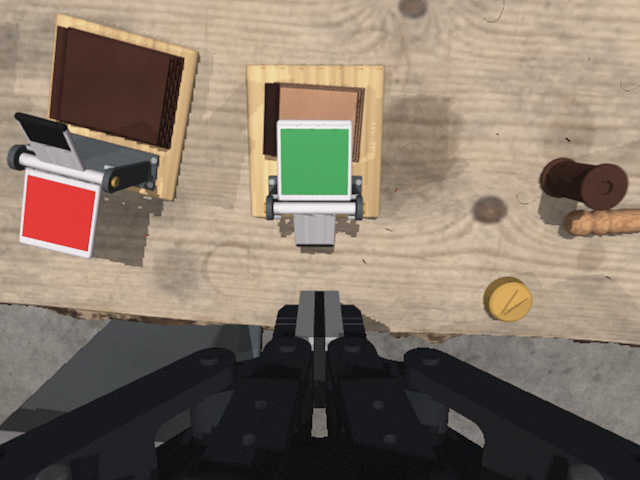

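View pics/s4.png

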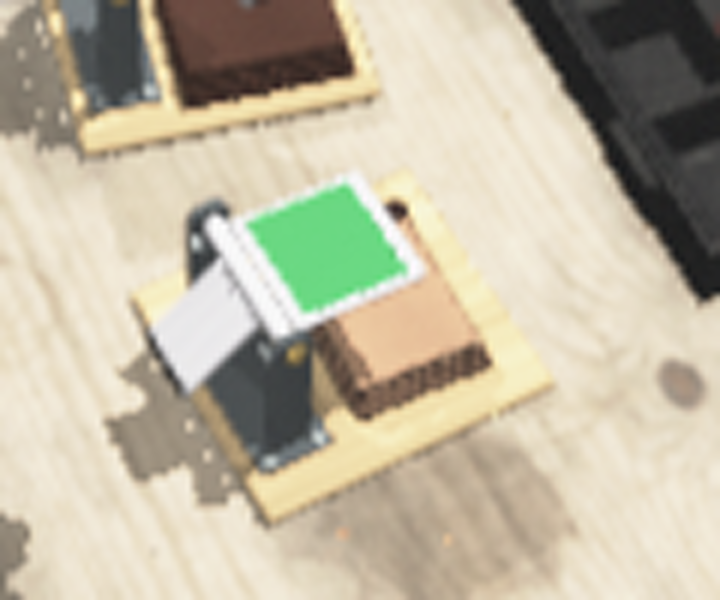

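```bash
python3 - <<'E'
from h import *
o=ctrl.get_obs();d=optics.get_image("wrist");s=optics.get_image("scene")
R=cv2.Rodrigues(np.array(o["tool_rot"]))[0];T=np.eye(4);T[:3,:3]=R;T[:3,3]=o["tool_pos"]
C=np.linalg.inv(T@np.array(d["mount"]));K=P(dict(d,rvec=[0,0,0.],tvec=[0,0,0.]))[0]
bx=np.array([.996,.087,0]);r0=cv2.Rodrigues(C[:3,:3])[0]
w=dict(fx=d["fx"],fy=d["fy"],cx=d["cx"],cy=d["cy"],rvec=r0.ravel(),tvec=C[:3,3])
pv=ray(w,(315,208),.089);print("pivot",pv);pv[2]=.086
print("o",o["tool_pos"])
for deg in(-4,-2,0,2,4,6,8,12):
    th=np.pi+np.radians(deg)
    X=[pv+r*(np.cos(a)*bx+np.sin(a)*np.array([0,0,1])) for r,a in((55,np.pi/4-th),(73,np.pi-th))for r in[r/1000]]
    print(deg,[cv2.projectPoints(x,np.array(e["rvec"],float),np.array(e["tvec"],float),K if e is w else P(e)[0],None)[0].ravel().round(1) for x in X for e in(w,s)])
c=np.column_stack
g=cv2.cvtColor(d["image"],cv2.COLOR_BGR2GRAY);print(g[110:130,314],g[196:225,314],g[225:252,314])
E
```

```text
pivot [ 0.48664079 -0.29552108  0.089     ]
o [ 0.48618889 -0.2989387   0.28879631]
-4 [array([315.5, 237.3]), array([308.6, 331.4]), array([314.9, 113.4]), array([346.1, 304.2])]
-2 [array([315.5, 239.2]), array([308.1, 331.4]), array([314.9, 113.3]), array([346.1, 304.8])]
0 [array([315.5, 241. ]), array([307.6, 331.3]), array([314.9, 113.3]), array([346.1, 305.3])]
2 [array([315.5, 242.8]), array([307.1, 331.2]), array([315. , 113.4]), array([346. , 305.9])]
4 [array([315.5, 244.5]), array([306.7, 331.2]), array([315. , 113.7]), array([345.9, 306.5])]
6 [array([315.5, 246.3]), array([306.2, 331.1]), array([315., 114.]), array([345.8, 307.1])]
8 [array([315.4, 248. ]), array([305.8, 330.9]), array([315.1, 114.5]), array([345.7, 307.7])]
12 [array([315.4, 251.3]), array([305. , 330.6]), array([315.1, 115.8]), array([345.3, 308.9])]
[154 155 151 154 154 156 152 145 187 225 237 241 231 220 234 245 209 143
 123 125] [234 235 221 154  72 122 186 218 230 238 241 230 230 234 226 205 169 144
 147 167 174 172 172 171 173 172 171 174 171] [172 172 173 173 171 171 171 172 172 172 172 173 172 171 171 172 173 179
 124  20  27  83 100  92  90  92  99]
```

The tan flag is over, green up, at (314,160) in the wrist view. The tail's end (row 246) suggests it is about 4° past level. I'll nudge the tail down slightly to level it.

```bash
python3 -m jog '[[[-0.04,0,0.02],[0,0,0]],[[-0.04,0,0.065],[0,0,0]],[[-0.04,0,0.11],[0,0,0]],[[-0.04,0,0.155],[0,0,0]],[[-0.04,0,0.19],[0,0,0]]]'; python3 -m jog '[[[0,0,0.015],[0,0,0]],[[0,0,0.02],[0,0,0]],[[0,0,0.024],[0,0,0]],[[0,0,0.026],[0,0,0]],[[0,0,0.026],[0,0,0]]]';python3 -c "
from h import *
print(ctrl.get_obs()['tool_pos'],optics.get_image('wrist')['image'].mean(),ctrl.get_obs()['tool_pos'])"
```

```text
t: 7.15
tool_pos: [0.4451, -0.3012, 0.0957]
tool_rot: [-3.135, -0.14, 0.006]
contact_force: [1.1, 0.7, -0.3]
opening: -0.0002
grip_force: 0.0
t: 7.65
tool_pos: [0.4477, -0.3037, 0.076]
tool_rot: [3.137, 0.139, 0.003]
contact_force: [0.2, 0.3, 1.1]
opening: 0.0002
grip_force: 0.0
[ 0.44765593 -0.30368164  0.07595058] 111.25345920138889 [ 0.44759619 -0.30364063  0.07592254]
```

```bash
python3 -m jog '[[[0,0,0.003],[0,0,0]],[[0,0,0.006],[0,0,0]],[[0,0,0.009],[0,0,0]],[[0,0,0.011],[0,0,0]],[[0,0,0.013],[0,0,0]]]'; python3 -m jog '[[[0,0,0.001],[0,0,0]],[[0,0,0.0015],[0,0,0]],[[0,0,0.0015],[0,0,0]]]';python3 -m jog '[[[0,0,-0.03],[0,0,0]],[[0,0,-0.075],[0,0,0]],[[0,0,-0.12],[0,0,0]],[[0,0,-0.165],[0,0,0]],[[0,0,-0.21],[0,0,0]]]'; python3 -m jog '[[[0.04,0,-0.02],[0,0,0]],[[0.04,0,-0.02],[0,0,0]],[[0.04,0,-0.02],[0,0,0]]]'
python3 - <<'E'
from h import *
o=ctrl.get_obs();d=optics.get_image("wrist");s=optics.get_image("scene");print(o["tool_pos"],o["tool_rot"])
cv2.imwrite("pics/w5.png",d["image"]);cv2.imwrite("pics/s5.png",s["image"])
g=cv2.cvtColor(d["image"],cv2.COLOR_BGR2GRAY);print(g[108:128,314],g[196:225,314],g[225:255,314])
R=cv2.Rodrigues(np.array(o["tool_rot"]))[0];T=np.eye(4);T[:3,:3]=R;T[:3,3]=o["tool_pos"]
C=np.linalg.inv(T@np.array(d["mount"]));w=dict(d,rvec=cv2.Rodrigues(C[:3,:3])[0].ravel(),tvec=C[:3,3])
for e,lo in((d,0),(s,250)):
    h=cv2.cvtColor(e["image"],cv2.COLOR_BGR2HSV);m=cv2.inRange(h,(45,100,60),(85,255,255));m[:lo]=0
    if lo:m[:,:270]=0;m[:,400:]=0
    k=max(cv2.findContours(m,0,1)[0],key=cv2.contourArea);M=cv2.moments(m if 0 else k);print(cv2.approxPolyDP(k,4,True).reshape(-1,2).tolist(),M["m10"]/M["m00"],M["m01"]/M["m00"])
E
```

```text
t: 8.2
tool_pos: [0.4466, -0.3028, 0.061]
tool_rot: [-3.138, -0.139, 0.0]
contact_force: [0.3, 0.2, 0.2]
opening: 0.0
grip_force: 0.0
t: 8.5
tool_pos: [0.4467, -0.3029, 0.0598]
tool_rot: [-3.138, -0.139, -0.0]
contact_force: [-0.4, 0.3, 0.4]
opening: -0.0
grip_force: 0.1
t: 9.0
tool_pos: [0.4465, -0.3027, 0.2717]
tool_rot: [3.138, 0.139, 0.0]
contact_force: [-0.0, -1.7, -0.3]
opening: -0.0002
grip_force: 0.0
t: 9.3
tool_pos: [0.4868, -0.2992, 0.2898]
tool_rot: [3.138, 0.141, -0.0]
contact_force: [-0.2, -0.5, -0.8]
opening: 0.0003
grip_force: 0.0
[ 0.48680897 -0.29924189  0.28984011] [ 3.13818275e+00  1.40941718e-01 -3.04772334e-04]
[152 154 155 154 153 150 152 151 154 154 149 171 213 233 240 234 223 227
 239 238] [235 235 235 223 169  95 115 181 215 229 237 240 233 233 235 225 208 169
 162 166 152 161 171 169 171 170 170 171 171] [170 169 170 172 169 170 168 170 169 169 171 168 171 169 169 168 172 173
 127  41  25  77 101  96  92  89  91 142 178 184]
[[282, 129], [283, 193], [348, 194], [349, 129]] 315.3814248472822 161.26567059647485
[[337, 301], [322, 307], [331, 321], [346, 314]] 333.8667872212176 310.69318866787216
```

View pics/w5.png

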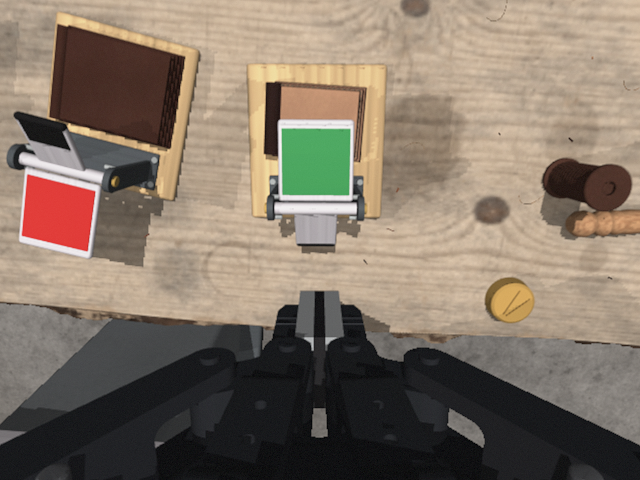

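The view hasn't changed: the fingertip reached the level-tail height without moving the tail, so the flag is level to within a degree or two. Everything else is undisturbed, and the tool is well clear.

```bash
python3 -c "
from station import job;print(job.finish_job())"
```

```text
the job is handed in; nothing more can be done
None
```

The tan wallet's flag now lies level on the far side, green up, within about 2° as far as the camera and fingertip checks show; I saw nothing else move, and the job was handed in at about 9 s with the arm clear.

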